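# Press a kitchen drawer front home with a ratchet cramp

### The job

The white drawer front has been started on its dowels and lies in the ratchet cramp. Flip the cramp's thrown-back holding pawl over onto the toothed wheel, then swing the ratchet lever back and forth until the front is pushed fully home against the drawer and the cramp grips it firmly: pull until the knob resists with about 10 N, and never so hard that the wood is crushed. Finish with the lever swung back against its stop on the drawer side, the holding pawl still in the teeth, and leave the things standing around where they are.

Things in the scene. Friction and masses are not known exactly. Their poses are not given: they have to be found in the camera images.
- cramp: Grey iron and steel ratchet cramp fixed on the worktop: flat bar 470 mm long along the cramp's y, 44 mm wide head, toothed wheel, lever and sliding jaw. Origin on the worktop under the wheel's axle, in the bar's mid-plane; z up; +y points along the bar from the head to the drawer. Worked by the wheel, the jaw pushes the drawer front to +y.
- axle (a point): Axle of wheel and lever where it meets the lever's plane: 59 mm to the cramp's +x of the bar's mid-plane, 95 mm above the worktop. It runs along the cramp's x; axes as the cramp's. The wheel, 90 mm diameter, 48 saw teeth 3.5 mm deep, lies on it between 28 and 52 mm to +x of the mid-plane.
- lever_knob (a point): Centre of the black ball knob, 36 mm diameter, at the end of the 13 mm round lever rod, 140 mm from the axle. Felt at the knob in the working stroke: up to 2 N idle, 1 to 4 N while the dowels slide; once the front is home it stiffens notch by notch. At 10 N the jaw presses with about 110 N, a firm hold; about 13 N (150 N at the jaw) crushes the wood. Squeezing the ball hard adds drag.
- lever (a joint): Lever angle, 0 to 1.4 rad, a stop at each end. At 0 it leans to the drawer (+y), 50 degrees above level; it grows as the knob swings over the top away from the drawer, to 130 degrees. That is the working stroke, which turns the wheel by up to 10 notches; the way back only clicks over the teeth. It stays where it is left. It swings 59 mm to +x of the bar's mid-plane.
- holding_pawl (a joint): Holding pawl angle in rad. 0: thrown back, leaning to the drawer, 48 degrees above level, resting by its weight. Pushed up over its pin to -y it grows, is upright at 0.73 and then falls onto the wheel, where it reads 2.1 to 2.2. There it clicks over the teeth in the working stroke and keeps the wheel from turning back.
- pawl_tip (a point): Tip of the holding pawl, a steel finger 11 mm thick (along x) and 45 mm long from its pin. The pin is fixed 34 mm to +x of the bar's mid-plane, 52 mm to +y of the axle, 133 mm above the worktop; its bracket ends 7 mm above the pin's centre. The lever, 25 mm further to +x, leans away from it at the start.
- drawer: Birch drawer box 220 mm wide (along x), 160 mm deep, its top 115 mm above the worktop, fixed in the cramp on two battens, with the cramp's grey tail shoe behind it. Origin on the worktop under its centre; axes as the cramp's. It carries the white front.
- drawer_front (a joint): Gap in m between the white drawer front (250 x 18 x 105 mm, standing on edge, top 129 mm above the worktop) and the drawer box: 0 is fully home, at the start 0.012 to 0.026. It slides stiffly on its dowels and stays where it is left.
- jaw_pad: Black rubber buffer 62 x 12 x 48 mm on the cramp's sliding jaw, between the head and the drawer front; origin at its centre. It gives a little. At the start it stands clear of the front.
- mug: White mug, 80 mm diameter, 92 mm tall, standing near the cramp; origin under its centre. To be left alone.
- glue_bottle: White bottle, 54 mm diameter, 135 mm tall, standing near the cramp; origin under its centre. To be left alone.
- hammer: Small hammer, 260 mm long, lying on the worktop beyond the drawer; origin under its middle; to be left alone.
- grinder: White pepper mill, 52 mm diameter, 126 mm tall, standing near the cramp; origin under its centre. To be left alone.

How it is judged:
By the outcome, as a careful person would: the job done as asked, in the order asked, and still so for the second after the job is handed in, with the robot touching nothing.
It also fails if it takes over 72 s, if anything falls off the work surface, if the arm or the gripper's body presses on something with over 40 N, if the wrist force passes 120 N, or if a joint passes its speed limit or range.

### The arm

A 6-joint arm with a two-finger parallel gripper is mounted at the origin on the work surface. World frame = base frame: x ahead of the robot, y to its left, z up, the work surface at z = 0. Lengths are in mm, angles in rad, forces in N, time in s.
With the tool pointing down it reaches from about 275 to 825 mm from the base axis. Payload 4.9 kg.
Tool frame: the origin (TCP) lies at the very end of the fingers, on their centre line; the grasp point (between the pads) lies 19 mm behind it; z points along the fingers, y is the line along which they close (so a half turn about z gives the same grasp; the last joint's range is limited). The gripper opens to 85 mm and grips with 20 to 120 N. Pads are 22 mm wide; open, the fingers measure 114 mm over their backs; the gripper's body (76 mm by 85 mm) begins 54 mm behind the grasp point. The pads swing forward as they close: fully open they stand 13 mm farther back than shut.
Start: joints at [1.194, 0.326, -0.193, 1.052, 0, 1.437], TCP at [132.225, 533.887, 231.281] pointing down, gripper open.
Joint ranges: [-2.65, 2.65], [-0.97, 1.79], [-1.3, 1.35], [-1.93, 2.1], [-1.47, 1.37], [-3.14, 3.14]. Speed limits (rad/s): [2.57, 2.57, 3.14, 3.14, 3.14, 3.14].

### API

Orientations are given as [roll, pitch, yaw] about the fixed x, y, z axes, in that order (R = Rz(yaw) Ry(pitch) Rx(roll)).
In Python, from bench import bot, solve_ik, imaging gives the robot as it stands. Calls block until the motion is done:
- bot.move_ptp(position, orientation): joint-space move of the TCP to a pose.
- bot.movel(position, rot=None, max_speed=150, threshold=None): straight line of the TCP; rot=None keeps the orientation; max_speed is the mean speed in mm/s. With threshold (N) it stops when the force on the tool has changed by that much, and returns True; else False.
- bot.move_j(angles): joint-space move.
- bot.grip(opening, effort=None): opening from 0.0 (shut) to 1.0 (fully open); effort is the grip in N (None keeps the last); returns when the fingers have stopped.
- bot.dwell(seconds).
- solve_ik(position, orientation): joint angles nearest the present ones, or None.
- bot.get_state(): the state.
- imaging.capture(name): name is "scene" or "side" or "wrist"; returns the picture (420x560x3 uint8, blue, green, red); there is no depth.
- imaging.camera_model(name): a dict with "K" (3x3 intrinsics, pixels), "position" and "rotation" of the camera in the world. Camera axes: x right, y up, looking along -z (the intrinsics and any distortion apply to the point x, -y, -z); pixel columns grow to the right and rows downward; lengths in mm; the calibration is good to about 2 mm. A picture is of the moment at which its call begins: read the wrist's pose just before it. camera_model takes no time and is no camera call; for the wrist camera it gives the pose at the moment of the call.
A pose or a line that the arm cannot do raises bot.IKError and nothing moves.
- bot.sign_off(): hands the job in; it is judged then, once.
The state is a dict: "t": time; "qpos": joint angles; "joint_velocities": joint speeds; "effort": joint torques, N m; "tcp_pos": TCP position; "orientation": TCP orientation; "contact_force": force on the tool from outside, world axes, zero at the start; "wrist_torque": the same for the moment, N m; "opening": opening from 0.0 (shut) to 1.0 (fully open); "gripper_force": force on a finger pad.
Only numpy, scipy, OpenCV 4.12 (cv2) and the standard library are available. Lean on these libraries where they do the work, as an engineer would, in place of code of your own. Each camera call takes 0.05 s, during which the arm holds its last target. There are 200 camera calls.

## Working session

There is one attempt and no reset: what is moved stays moved. The work goes in short steps, each a Python script; the robot and the scene stay as the last script left them, time stands still between calls to the robot, and variables do not carry over. Pictures are saved under pics/ and viewed, at most 10 in all, crops included, and the job is handed in when it is done.

```bash
mkdir -p pics; ls; python3 - <<'E'
from bench import bot, imaging
import cv2
for n in ("scene","side"):
    im=imaging.capture(n); cv2.imwrite(f"pics/{n}0.png",im)
    m=imaging.camera_model(n); print(n,m)
s=bot.get_state(); print(s)
E
```

```text
pics
scene {'K': array([[422.58458561,   0.        , 276.89032762],
       [  0.        , 422.58458561, 212.94260252],
       [  0.        ,   0.        ,   1.        ]]), 'position': array([1033.8821315 ,   15.09008896,  777.25792712]), 'rotation': array([0.65415769, 0.01665359, 1.64058392])}
side {'K': array([[420.07775071,   0.        , 281.68158403],
       [  0.        , 420.07775071, 210.40308213],
       [  0.        ,   0.        ,   1.        ]]), 'position': array([158.62045407, 491.70486786, 872.80178601]), 'rotation': array([ 7.46943116e-01,  1.77333334e-03, -2.48574271e+00])}
{'t': 0.1, 'qpos': array([ 1.19374524e+00,  3.26851974e-01, -1.93483597e-01,  1.05199479e+00,
       -1.43012219e-05,  1.43662564e+00]), 'joint_velocities': array([-0.00052323, -0.00256972,  0.00303404,  0.00187595,  0.0002098 ,
       -0.00034956]), 'effort': array([ 1.00137560e-03, -4.44238365e+01,  2.63037568e+01,  7.88031786e-03,
       -2.00089480e-04,  6.58111048e-06]), 'tcp_pos': array([132.05982632, 533.37687635, 230.58992996]), 'orientation': array([-3.14007049e+00, -1.91033331e-04,  2.89871212e+00]), 'contact_force': array([-0.57150241,  0.11163962, -0.11612846]), 'wrist_torque': array([-0.04142937,  0.03802916, -0.00519397]), 'gripper_force': 0.0, 'opening': 1.0028614984052842}
```

View pics/scene0.png

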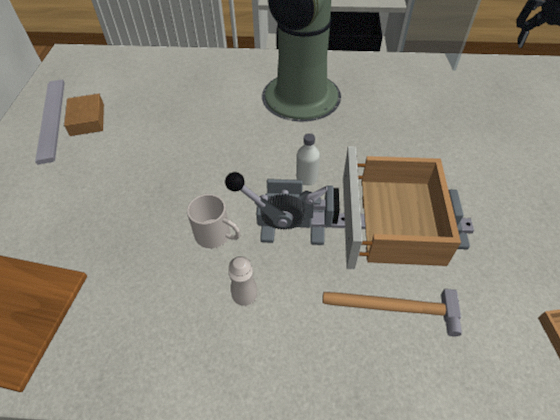

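View pics/side0.png

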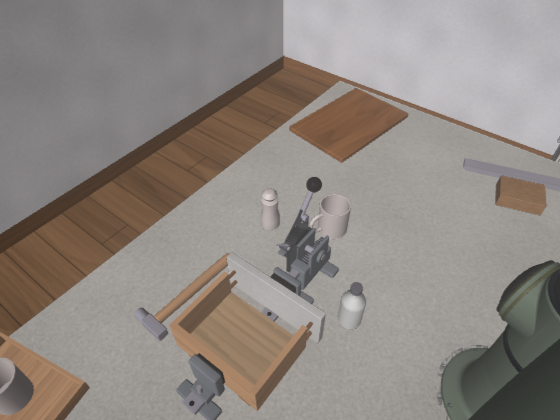

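Scene: the drawer is to the right (world +y), the lever leans left with its knob at about (235,181), and the wheel is around (285,212). Side: knob at about (314,185). The pawl needs a zoomed view.

```bash
cat > h.py <<'E'
import numpy as np, cv2
from scipy.spatial.transform import Rotation as Ro
from bench import bot, imaging, solve_ik
def ray(n,px,m=None):
    m=m or imaging.camera_model(n); K=m["K"]
    R=Ro.from_euler('xyz',m["rotation"]).as_matrix()
    d=np.linalg.solve(K,[px[0],px[1],1]); d=R@(d*[1,-1,-1]); return np.array(m["position"]),d/np.linalg.norm(d)
def onz(n,px,z,m=None):
    p,d=ray(n,px,m); return p+d*(z-p[2])/d[2]
def tri(rays):
    A=sum(np.eye(3)-np.outer(d,d) for p,d in rays); b=sum((np.eye(3)-np.outer(d,d))@p for p,d in rays)
    x=np.linalg.solve(A,b); return x,[np.linalg.norm((np.eye(3)-np.outer(d,d))@(x-p)) for p,d in rays]
def proj(n,P,m=None):
    m=m or imaging.camera_model(n); R=Ro.from_euler('xyz',m["rotation"]).as_matrix()
    c=R.T@(np.asarray(P)-m["position"]); c=c*[1,-1,-1]; u=m["K"]@c; return u[:2]/u[2]
E
python3 - <<'E'
from h import *
a=cv2.imread("pics/scene0.png");b=cv2.imread("pics/side0.png")
c1=cv2.resize(a[135:280,220:480],None,fx=3,fy=3,interpolation=cv2.INTER_CUBIC)
cv2.imwrite("pics/z1.png",c1)
c2=cv2.resize(b[165:365,160:360],(600,600),interpolation=cv2.INTER_CUBIC)
cv2.imwrite("pics/z2.png",c2)
print(tri([ray("scene",(235,181)),ray("side",(314,185))]))
for p in [(443,158),(365,158),(453,262),(370,262)]: print(onz("scene",p,115))
E
```

```text
(array([ 526.92463832, -106.52209642,  203.77651412]), [np.float64(0.21651193947980327), np.float64(0.21651193947966113)])
[357.27816038 318.77697717 115.        ]
[366.25382515 150.22422845 115.        ]
[620.9019944  292.84351522 115.        ]
[629.79647782 144.37751902 115.        ]
```

View pics/z1.png

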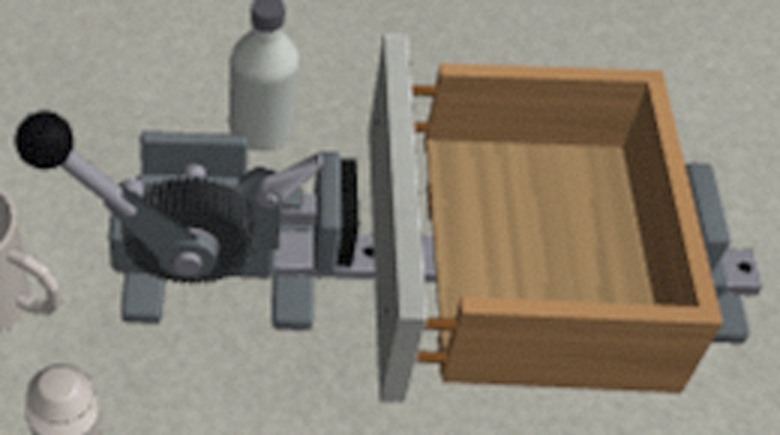

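View pics/z2.png

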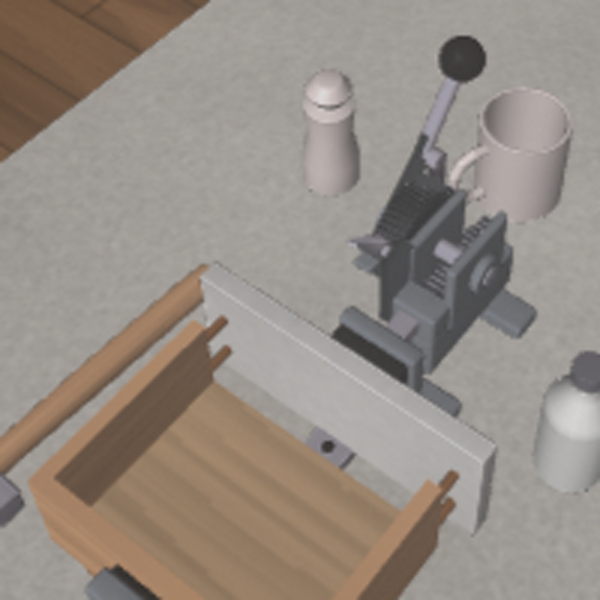

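Crops: the pawl's tip is at about (322,158) in z1 and (352,243) in z2, with its root at (265,188). The drawer's top corners in z1 are (443,66), (662,72), (718,320) and (460,300). The knob is confirmed at about 130° (z = 204, expected 202).

```bash
python3 - <<'E'
from h import *
def s(x,y): return (220+x/3,135+y/3)
def d(x,y): return (160+x/3,165+y/3)
C=np.array([onz("scene",s(*p),115) for p in [(443,66),(662,72),(718,320),(460,300)]]);print(C.round(1))
print([round(float(np.linalg.norm(C[i]-C[(i+1)%4])),1) for i in range(4)])
v=C[3]-C[0]; w=C[2]-C[1]; u1=C[1]-C[0];u2=C[2]-C[3]
print("yaw x", np.arctan2(v[1],v[0]),np.arctan2(w[1],w[0]),"yaw y",np.arctan2(-u1[0],u1[1]),np.arctan2(-u2[0],u2[1]),"centre",C.mean(0))
D=np.array([onz("side",d(*p),115) for p in [(435,485),(30,480),(200,323)]]);print("side",D.round(1))
F=np.array([onz("scene",s(*p),129) for p in [(383,36),(407,36),(423,318),(398,318)]]);print("front",F.round(1))
G=np.array([onz("side",d(*p),129) for p in [(213,263),(202,276),(494,448),(483,462)]]);print("frontside",G.round(1))
k,e=tri([ray("scene",s(45,139)),ray("side",d(463,59))]);print("knob",k,e)
print("tip",tri([ray("scene",s(322,157)),ray("side",d(352,243))]))
print("ax boss z95 ",tri([ray("scene",s(188,263)),ray("scene",s(188,263))][:1]+[ray("side",d(400,215))]))
E
```

```text
[[362.9 156.2 115. ]
 [360.6 313.3 115. ]
 [575.9 312.5 115. ]
 [570.  154.4 115. ]]
[157.1, 215.2, 158.2, 207.2]
yaw x -0.008682387895446885 -0.0036906435081580217 yaw y 0.014371742619912569 -0.03684104708052297 centre [467.34328295 234.07833611 115.        ]
side [[362.3 154.4 115. ]
 [574.6 313.  115. ]
 [570.1 154.3 115. ]]
front [[348.6 111.6 129. ]
 [347.6 129.  129. ]
 [594.5 128.1 129. ]
 [595.4 112.9 129. ]]
frontside [[590.9 115.6 129. ]
 [589.3 129.3 129. ]
 [343.1 115.7 129. ]
 [343.2 128.5 129. ]]
knob [ 527.06535649 -107.08111747  203.69312395] [np.float64(0.9449572859397257), np.float64(0.9449572859396045)]
tip (array([502.01078736,  63.35066546, 168.62755045]), [np.float64(0.5418757166322878), np.float64(0.5418757166323266)])
ax boss z95  (array([528.73961851, -24.70139679,  89.82183341]), [np.float64(5.822171865309025), np.float64(5.822171865308935)])
```

Everything agrees with the given sizes: the axle is at about (527,-17,95), cramp yaw about 0, pin at (502,35,133) and pawl tip at (502,63,168). The lever starts at about 1.4. Next I flip the pawl with shut fingers.

```bash
python3 - <<'E'
from h import *
for yaw in (0,np.pi): print(solve_ik([502,100,230],[np.pi,0,yaw]))
q=solve_ik([502,100,230],[np.pi,0,np.pi]); o=[np.pi,0,np.pi if abs(q[5])<2 else 0.]
bot.grip(0.0,20)
bot.move_ptp([502,100,230],o); bot.movel([502,100,153]); s=bot.get_state(); print(s["tcp_pos"],s["contact_force"],s["t"])
print(bot.movel([502,38,155],max_speed=80,threshold=15)); s=bot.get_state(); print(s["tcp_pos"],s["contact_force"],s["t"])
bot.movel([502,45,235]); 
a=imaging.capture("scene");b=imaging.capture("side")
cv2.imwrite("pics/f1.png",np.hstack([cv2.resize(a[150:270,220:350],(390,360)),cv2.resize(b[165:285,240:370],(390,360))]))
E
```

```text
[ 0.05234074  0.2567679  -0.29252948  1.02149894  0.         -3.08925192]
[ 0.05234074  0.2567679  -0.29252948  1.02149894  0.          0.05234074]
[502.33997243 100.36633583 153.49959064] [-0.72015274  0.10130637  0.12401068] 3.5833
False
[501.87191402  38.05706134 154.87576912] [0.67746845 0.64698273 0.0602589 ] 4.5083
```

View pics/f1.png

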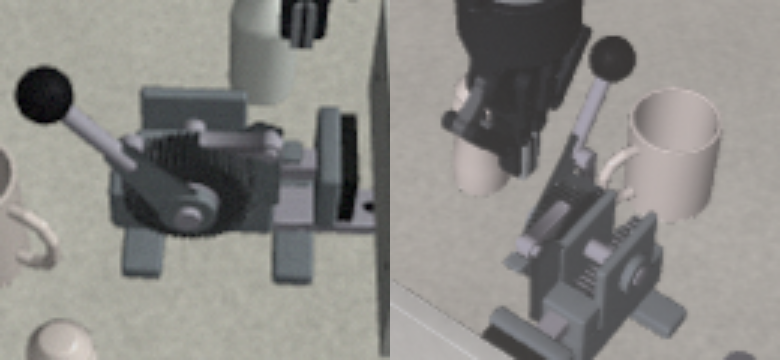

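The pawl lies on the wheel, seen in both views. Next I grip the knob lightly across x and swing it back.

```bash
cat >> h.py <<'E'
AX=np.array([527.,-17.,95.]); L=140.; D=22.
def tcp(th):
    f=np.radians(50)+th; return AX+L*np.array([0,np.cos(f),np.sin(f)])-[0,0,D]
def tang(th):
    f=np.radians(50)+th; return np.array([0,-np.sin(f),np.cos(f)])
def ang(s=None):
    p=(s or bot.get_state())["tcp_pos"]+[0,0,D]-AX; return np.arctan2(p[2],p[1])-np.radians(50)
def swing(a,b,n,v=200,stop=None,bias=0):
    """Follow the arc a->b; log resisting force; stop if it exceeds stop."""
    log=[]
    for th in np.linspace(a,b,n+1)[1:]:
        bot.movel(tcp(th),max_speed=v); s=bot.get_state(); F=s["contact_force"]-bias
        f=-F@tang(th)*np.sign(b-a); r=F@np.cross([1,0,0],tang(th)); log.append((round(float(ang(s)),3),round(float(f),2),round(float(r),2)))
        if stop and f>stop: break
    return log
E
python3 - <<'E'
from h import *
o=[np.pi,0,np.pi/2]; q=solve_ik(tcp(1.4)+[0,0,80],o); print(q)
p=tcp(1.4); bot.move_ptp(p+[0,0,70],o); bot.grip(0.65); bot.movel(p); bot.dwell(.2)
s=bot.get_state(); b=s["contact_force"]; print(s["tcp_pos"],b,s["t"])
np.save("bias.npy",b)
bot.grip(0.2,20); s=bot.get_state(); print(s["opening"],s["gripper_force"],s["contact_force"]-b,s["t"])
for l in swing(1.4,0.02,8,200,15,b): print(l)
s=bot.get_state(); print(s["t"],s["tcp_pos"],s["opening"])
cv2.imwrite("pics/g1.png",imaging.capture("scene")[120:300,180:420])
E
```

```text
[-0.33830128  0.28612414 -0.1743113   1.11036089  0.          1.23249505]
[ 527.84483883 -107.68891929  181.09257304] [-0.41708702 -0.08801657 -0.41839133] 7.85
0.40761239603485966 20.451892912387848 [5.93070439 0.61909449 2.13087096] 8.1583
(1.221, 0.28, -0.56)
(1.049, 0.27, -0.21)
(0.876, -0.96, 0.45)
(0.705, -0.16, 1.82)
(0.533, 1.63, 0.98)
(0.358, -0.14, 1.0)
(0.185, -1.63, 0.2)
(0.011, -0.73, -1.53)
10.2917 [527.65657893  72.10071486 181.65722815] 0.40686734755853543
```

View pics/g1.png

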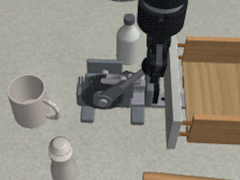

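The knob is held and the lever now leans to the drawer. Now for the working strokes, watching the force.

```bash
python3 - <<'E'
from h import *
b=np.load("bias.npy")
for k in range(2):
    l=swing(0.0,1.39,8,200,7,b); print([x[:2] for x in l], bot.get_state()["t"])
    if l[-1][1]>7: break
    l=swing(1.39,0.0,8,250,9,b); print([x[1] for x in l])
s=bot.get_state(); print(s["t"],s["tcp_pos"],s["opening"])
im=imaging.capture("scene"); cv2.imwrite("pics/g2.png",cv2.resize(im[140:280,300:480],None,fx=3,fy=3))
E
```

```text
[(0.175, 0.48), (0.347, -0.83), (0.521, 0.4), (0.695, -0.85), (0.871, 1.07), (1.045, -0.85), (1.22, -1.04), (1.395, -1.6)] 12.525
[-0.0, 0.07, -0.13, 0.53, -0.97, -0.93, 0.43, -1.2]
[(0.171, 0.09), (0.342, 1.7), (0.515, 1.49), (0.689, 1.26), (0.864, 1.94), (1.04, 1.25), (1.215, 0.93), (1.391, 0.8)] 16.725
[-0.75, 0.05, 0.18, 0.67, -0.8, -1.3, -0.36, -1.16]
18.725 [527.53478555  74.51945028 179.14863121] 0.4105590110082779
```

View pics/g2.png

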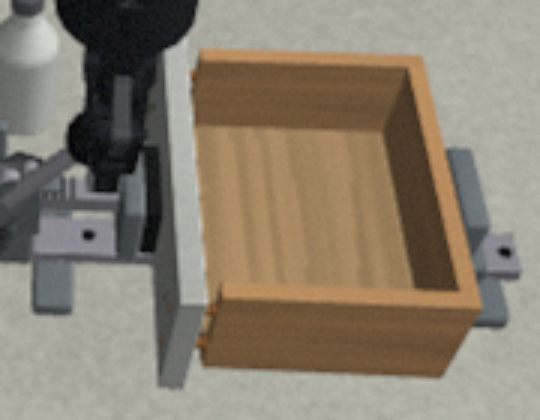

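The front has moved about 17 mm, so about 9 mm of gap is left and the pad presses on it. For the third stroke I use fine steps.

```bash
cat >> h.py <<'E'
def force(th,b,n=4):
    f=[]
    for _ in range(n):
        bot.dwell(0.03); f.append(-(bot.get_state()["contact_force"]-b)@tang(th))
    return float(np.mean(f))
def fine(a,b,step,stop,bias,v=80):
    th=a; log=[]
    while th<b-1e-6:
        th=min(b,th+step); bot.movel(tcp(th),max_speed=v); f=force(th,bias); log.append((round(float(ang()),3),round(f,1)))
        if f>stop: break
    return th,log
E
python3 - <<'E'
from h import *
b=np.load("bias.npy")
print([x[:2] for x in swing(0,0.4,3,150,6,b)])
print(fine(0.4,1.39,0.065,5.5,b)); print(bot.get_state()["t"])
im=imaging.capture("scene"); cv2.imwrite("pics/g3.png",cv2.resize(im[140:280,300:480],None,fx=3,fy=3))
E
```

```text
[(0.127, 1.61), (0.258, 1.26), (0.391, 1.72)]
(1.3749999999999993, [(0.453, 1.8), (0.517, 1.6), (0.583, 1.6), (0.647, 1.6), (0.713, 1.8), (0.778, 2.2), (0.844, 2.0), (0.91, 2.0), (0.976, 1.7), (1.041, 1.9), (1.108, 1.3), (1.173, 1.7), (1.237, 3.3), (1.3, 5.0), (1.363, 6.5)])
25.6
```

```bash
python3 - <<'E'
from h import *
b=np.load("bias.npy")
a=ang(); print([x[1] for x in swing(a,0.0,8,200,9,b)])
print("free",force(0.0,b))
th,l=fine(0.0,1.0,0.033,9.8,b,60); print(th,l); print(bot.get_state()["t"])
E
```

```text
[-0.2, -3.05, -0.27, -0.06, -0.67, -1.92, -0.05, -0.47]
free 1.2858004518642816
0.264 [(0.022, 1.6), (0.05, 4.9), (0.08, 5.9), (0.111, 6.9), (0.142, 7.4), (0.173, 8.2), (0.204, 9.6), (0.235, 10.3)]
30.9917
```

Each notch adds about 3.8 N. I back off a little to see at which level the holding pawl takes the load.

```bash
python3 - <<'E'
from h import *
b=np.load("bias.npy")
for th in np.arange(0.264,0.10,-0.02)[1:]:
    bot.movel(tcp(th),max_speed=60); print(round(float(ang()),3),round(force(th,b),1))
print(bot.get_state()["t"])
E
```

```text
0.213 11.0
0.197 8.8
0.182 6.6
0.167 3.9
0.153 1.3
0.134 0.6
0.115 0.2
0.095 0.4
34.0583
```

The steep unloading is arm compliance only, so the pawl has already caught one notch higher. I reload gently to find the held level.

```bash
python3 - <<'E'
from h import *
b=np.load("bias.npy")
print(fine(0.12,0.30,0.015,10.2,b,60)); print(bot.get_state()["t"])
im=imaging.capture("scene"); cv2.imwrite("pics/g4.png",cv2.resize(im[140:280,220:480],None,fx=3,fy=3))
E
```

```text
(0.27000000000000013, [(0.128, -0.8), (0.142, -0.1), (0.155, 0.6), (0.166, 2.7), (0.178, 4.4), (0.189, 6.0), (0.2, 7.9), (0.212, 9.4), (0.225, 9.7), (0.239, 10.9)])
37.8917
```

View pics/g4.png

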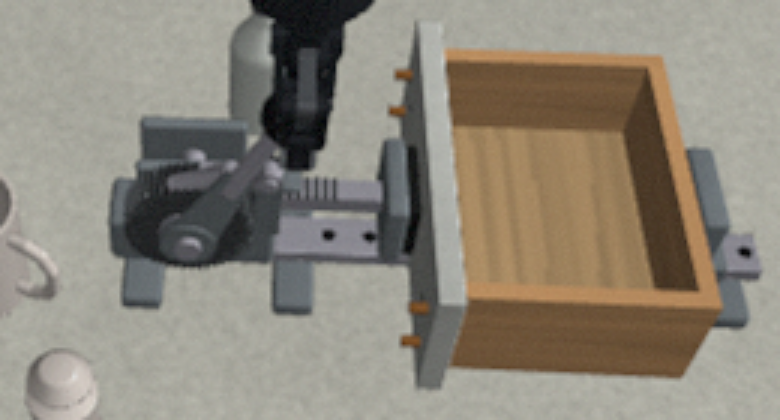

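The front is home and the pawl holds at about 9.5 N (roughly 105 N at the jaw). One more notch would crush the wood. I swing back to the stop, release and retreat.

```bash
python3 - <<'E'
from h import *
b=np.load("bias.npy")
print(swing(0.27,0.0,4,150,9,b))
th=0.0
for th in np.arange(-0.01,-0.12,-0.01):
    bot.movel(tcp(th),max_speed=60); f=-force(th,b); print(round(float(ang()),3),round(f,1))
    if f>4.5: break
bot.grip(0.7); bot.dwell(.2); p=bot.get_state()["tcp_pos"]; bot.movel(p+[0,0,75],max_speed=100); bot.dwell(.3)
print(bot.get_state()["t"])
bot.move_ptp([400,-250,320],[np.pi,0,np.pi/2])
a=imaging.capture("scene");c=imaging.capture("side")
cv2.imwrite("pics/e.png",np.hstack([cv2.resize(a[140:300,180:380],(400,320)),cv2.resize(c[165:325,200:360],(400,400))[:320]]))
def knob(n,im,P):
    u=proj(n,P); m=(im.max(2)<45).astype(np.uint8); x,y=u.astype(int); w=m[y-16:y+16,x-16:x+16]
    w=cv2.morphologyEx(w,cv2.MORPH_OPEN,np.ones((5,5))); ys,xs=np.nonzero(w); return (xs.mean()+x-16,ys.mean()+y-16)
P=tcp(0)+[0,0,D]; k,e=tri([ray("scene",knob("scene",a,P)),ray("side",knob("side",c,P))]); print(P,k,e,np.arctan2(k[2]-95,k[1]+17)-np.radians(50))
E
```

```text
[(0.18, -6.12, 1.77), (0.122, -0.12, -0.6), (0.055, -0.3, 0.4), (-0.011, 0.37, 1.22)]
-0.011 5.7
41.0917
[527.          72.99026536 202.24622204] [nan nan nan] [np.float64(nan), np.float64(nan)] nan<stdin>:15: RuntimeWarning: Mean of empty slice.
  ret = ret.dtype.type(ret / rcount)
```

View pics/e.png

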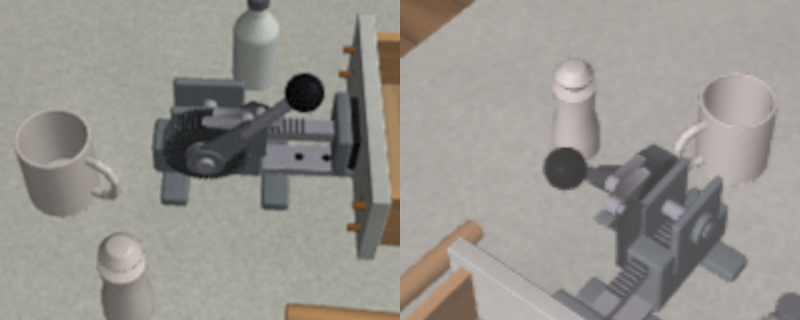

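Final view: the knob leans to the drawer, at (305,92) in the left crop and (165,168) in the right. The pawl is in the teeth, the front is home and the other things are unmoved. I check the angle, then hand in.

```bash
python3 - <<'E'
from h import *
k,e=tri([ray("scene",(332.5,186)),ray("side",(266,232.2))]); a=np.arctan2(k[2]-95,k[1]+17)-np.radians(50); print(k,e,a)
if abs(a)<0.05: print(bot.sign_off())
E
```

```text
[526.95547992  69.6671042  201.71219508] [np.float64(0.91500898172295), np.float64(0.9150089817229987)] 0.016021516747678044
the job is handed in; nothing more can be done
None
```

The job is handed in at about 42 s of the 72 s allowed: the holding pawl is in the teeth, the front is home with the cramp holding at about 9.5 N at the knob (roughly 105 N at the jaw), the lever is back against its drawer-side stop, and nothing else was moved.

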